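Change the paper roll on a bench roll holder and set its drag lever

TASK

The roll holder has run out of paper. Swing its lever all the way back to the open stop so that its tail clears the spindle, lift the empty cardboard core off the spindle and leave it in the black waste tray, then put the tallest of the three spare rolls upright on the spindle, fully down, and let go of it. Finally swing the lever round until its nose lines up with the dark set pointer on the scale; leave the pointer and everything else on the bench where they are.

Things in the scene. Friction and masses are not known exactly. Their poses are not given: they have to be found in the camera images.
- holder: roll holder fixed to the bench: grey base plate 160 x 210 x 12 mm, its middle 15 mm to -y of the origin, which is on the bench. At (0, -65) mm an upright spindle; at (0, +30) mm a drum 48 mm across with the lever's upright hinge. An aluminium scale band (ring sector 85 to 140 mm from the hinge, top 84 mm above the bench) lies under the lever's handle
- spindle_foot (a point): foot of the bare steel spindle, on its axis at the top of the base plate, 12 mm above the bench; a roll that is fully down has its underside here. Spindle 20 mm across, its tapered tip 60 mm above this point
- lever_hinge (a point): point on the lever's upright hinge axis at the height of the lever bar, 94 mm above the bench
- lever (a joint): lever angle (rad): 0 = open stop, handle along the holder's -x; grows clockwise seen from above; at 1.57 the handle points along the holder's +y and the tail lies over the spindle; stop at 2.1. Flat steel bar 90 to 98 mm above the bench; stays where it is left (1.5 N at the knob). Tail 100 mm long with a 56 mm cross bar, 8 mm above a core or roll on the spindle, which blocks lifting unless open
- lever_knob (a point): point on the axis of the lever's upright black knob, 128 mm above the bench. The knob is round, 24 mm across, from 98 to 143 mm above the bench, 85 mm from the hinge, and fixed to the lever
- lever_nose (a point): point just off the end of the lever's nose, on the handle's centre line, 115 mm from the hinge, 94 mm above the bench
- pointer (a joint): angle of the set pointer about the same hinge axis, read like the lever's angle: the lever lines up when both angles are equal. It is clamped very stiffly and must not be moved
- pointer_tip (a point): point just off the inner tip of the set pointer, a dark steel tab 18 mm wide clamped on the outer rim of the scale band, 116 to 146 mm from the hinge, 85 to 102 mm above the bench. This point is 115 mm from the hinge, 94 mm above the bench: it meets lever_nose when lined up
- core: empty brown cardboard tube 34 mm outside, 26 mm bore, 70 mm long, weighing about 30 g. Stands on the spindle at the start. Origin: centre of its lower end, z along its axis
- core_mid (a point): middle of the core's axis, 35 mm from either end
- tall_roll: the tallest of the three spare rolls: white paper roll 60 mm across, 70 mm tall, 26 mm bore, about 170 g, standing upright on the bench. Origin: centre of its underside, z up along the bore
- tray: black open waste tray, fixed to the bench, 170 x 130 mm (its x, y) and 50 mm high, 4 mm walls and floor. Origin: centre of its underside
- short_roll: bystander: white paper roll 60 mm across but only 35 mm tall, standing upright. Origin: centre of its underside
- wide_roll: bystander: white roll 84 mm across with a 60 mm bore, 30 mm tall, lying flat. Origin: centre of its underside
- screwdriver: bystander: black-handled screwdriver 190 mm long, lying flat along its x; origin on the bench under it
- jar: bystander: closed jar 56 mm across, 75 mm high. Origin: centre of its underside
- stapler_box: bystander: flat black case 120 x 45 x 30 mm. Origin: centre of its underside
Mind the look-alikes: they are no part of the job. Of the things shaped like the core, the brown one is meant. What is shaped like the tray but purple is not meant.

How it is judged:
On the way, in this order (a step that is already met when the one before it is completed fails the run):
1. the lever is swung back to its open stop (within 0.15 rad) (value of joint lever below 0.15 rad), for 0.2 s.
2. the empty core lies or stands in the waste tray, let go of (x of core_mid in the frame of tray between -0.08 and 0.08 m and y of core_mid in the frame of tray between -0.06 and 0.06 m and z of core_mid in the frame of tray below 0.05 m and linear speed of core below 0.03 m/s and contact force between the fingers and core below 0.1 N), for 0.2 s.
3. the tall roll is fully down on the spindle, upright, let go of (horizontal distance between tall_roll and spindle_foot below 0.006 m and z of tall_roll in the frame of spindle_foot below 0.004 m and angle between tall_roll's own z axis and vertical below 0.08 rad and linear speed of tall_roll below 0.03 m/s and contact force between the fingers and tall_roll below 0.1 N), for 0.2 s.
At the end, for the whole second after the job is handed in: Lever at rest, nose within 8 mm (4 degrees) of the pointer's tip; tall roll upright on the spindle, underside within 4 mm of the base plate, axis within 6 mm of the spindle's; core in the tray, its middle 5 mm or more inside the sides and below the rim; all at rest, released (all of step 2 and all of step 3 and horizontal distance between lever_nose and pointer_tip below 0.008 m and velocity of joint lever between -0.05 and 0.05 rad/s); the robot touches nothing.
It fails at once if the set pointer is moved by more than 6 mm (distance of pointer_tip from where it was at the start of the episode above 0.006 m).
It fails at once if another spare roll or a loose thing on the bench is moved by more than 30 mm (distance of any of short_roll, wide_roll, screwdriver, jar, stapler_box from where it was at the start of the episode above 0.03 m).
It also fails if it takes over 72 s, if anything falls off the work surface, if the arm or the gripper's body presses on something with over 40 N, if the wrist force passes 120 N, or if a joint passes its speed limit or range.

ROBOT

A 6-joint arm with a two-finger parallel gripper is mounted at the origin on the work surface. World frame = base frame: x ahead of the robot, y to its left, z up, the work surface at z = 0. Lengths are in m, angles in rad, forces in N, time in s.
With the tool pointing down it reaches from about 0.4 to 0.825 m from the base axis. Payload 7 kg.
Tool frame: the origin (TCP) lies midway between the tips of the shut fingers; the grasp point (between the pads) lies 19 mm behind it; z points along the fingers, y is the line along which they close (so a half turn about z gives the same grasp; the last joint's range is limited). The gripper opens to 88 mm and grips with 3 to 60 N. Pads are 19 mm wide; open, the fingers measure 130 mm over their backs; the gripper's body (78 mm by 193 mm) begins 47 mm behind the grasp point.
Start: joints at [1.424, 0.359, 0.012, 0, -1.224, -0.288], TCP at [0.284, 0.612, 0.227] pointing down, gripper open.
Joint ranges: [-3.07, 3.07], [-1.43, 2.12], [-1.02, 1.25], [-3.03, 1.67], [-3.05, -0], [-3.03, 3.03]. Speed limits (rad/s): [2.39, 2.39, 3.01, 3.14, 3.14, 3.14].

INTERFACE

Orientations are given as [roll, pitch, yaw] about the fixed x, y, z axes, in that order (R = Rz(yaw) Ry(pitch) Rx(roll)).
In Python, from station import get_state, grab_frame, calibration, job_done, boxes_of, regions_of, spot_point gives the robot as it stands. The module is installed in compiled form; this text tells all that it offers.
- The arm moves only by the tool arm_command, never from a script. Its argument "commands" is a list of rows, each an object of numbers: "tx", "ty", "tz": the shift along the tool's x, y, z each as a share of 25 cm, from -1 to 1; "twist": the turn about the tool's z as a share of 180 degrees, from -1 to 1. A call has exactly 8 rows; each row is the pose to reach, as a shift and turn from the pose commanded when the call began, along the tool's axes at that moment, turning the shorter way round; what a row does not reach only later rows make up. A row lasts 1/12 s, in which the tool goes at most 41.7 mm and 7.16 degrees, less where a joint would pass 70% of its speed; a pose out of reach is approached as far as the arm can. A call with a number of a shift or a turn outside -1 to 1 is refused whole. A call with a gripper value outside its range is refused whole. "claw" is the opening, from 0 (shut) to 1 (fully open), set as the call begins (left out, the last holds). The fingers move at their own pace and stop on an object; "grip_force" is the grip in N (left out, the last holds). Time passes only in rows, so rows that repeat a pose let the fingers close, or fill a call up. It gives the time, the measured TCP pose, the force, the opening and the grip force at its end, in the units of the state.
- get_state(): the state, without advancing time (a new reading comes with each control period).
- grab_frame(name): name is "scene" or "top"; returns the picture (420x560x3 uint8, red, green, blue); there is no depth.
- calibration(name): a dict with "camera_matrix" (3x3 intrinsics, pixels), "k1" (the pictures are not rectified: a ray, as slopes to the right and down, at radius r is drawn at 1 + k1 r^2 times it, then the intrinsics apply), "extrinsics" (4x4, takes a point from camera to world coordinates). Camera axes: x right, y down, z forward; pixel columns grow to the right and rows downward; lengths in m; the calibration is good to about 2 mm. A picture is of the moment at which its call begins. calibration takes no time and is no camera call.
- job_done(): hands the job in; it is judged then, once.
Trained networks look in the newest picture that a camera, given by its name, has taken for a name from the list of things; names that differ only in an ending like _2 or _b are one class to them, and where a whole thing is asked for, a point or a joint stands for the part that bears it (a point fixed in the world has none). Each returns a list of dicts, best first, with "score" (0 to 1); they miss things now and then, are a little off and sometimes report something else, mostly with a low value. They report only what shows in the picture. A call takes as long as a camera call. They do not tell look-alikes from the thing itself.
- boxes_of(query, camera): "rect" ([left, top, right, bottom] in pixels, round what is visible of it).
- regions_of(query, camera): "region" (420x560 bool, what is visible of it) and "rect" ([left, top, right, bottom] in pixels, round what is visible of it).
- spot_point(query, camera): "uv" ([column, row] in pixels: a listed point, or the origin of a listed thing).
The state is a dict: "t": time; "q": joint angles; "qd": joint speeds; "joint_efforts": joint torques, N m; "eef_pos": TCP position; "ee_rot": TCP orientation; "force": force on the tool from outside, world axes, zero at the start; "moment": the same for the moment, N m; "width": finger opening in m; "gripper_force": force on a finger pad.
Only numpy, scipy, OpenCV 4.12 (cv2) and the standard library are available. Lean on these libraries where they do the work, as an engineer would, in place of code of your own. Each camera call takes 0.05 s, during which the arm holds its last target. There are 200 camera calls.

## Working session

There is one attempt and no reset: what is moved stays moved. The work goes in short steps, Python scripts to look and compute and a tool call to move; the robot and the scene stay as the last step left them, time stands still between calls to the robot, and variables do not carry over. Pictures are saved under pics/ and viewed, at most 10 in all, crops included, and the job is handed in when it is done.

Besides the shell and the picture viewer there is one more tool, called after "Emit:" in YAML: its name, and indented under it one key for each argument. arm_command: Moves the arm, as the interface text tells. Shift numbers are shares of 25 cm and turn numbers shares of 180 degrees, none past 1 either way. Its arguments: {"type":"object","properties":{"commands":{"type":"array"},"claw":{"type":"number"},"grip_force":{"type":"number"}},"required":["commands"]}

```bash
mkdir -p pics
cat > h.py <<'E'
import numpy as np, cv2
from station import *
def ray(cam,uv):
    c=calibration(cam);K=np.array(c["camera_matrix"]);E=np.array(c["extrinsics"])
    d=np.linalg.inv(K)@[uv[0],uv[1],1];rd=np.hypot(d[0],d[1]);r=rd
    for _ in range(30): r=rd/(1+c["k1"]*r*r)
    d[:2]*=r/max(rd,1e-9)
    return E[:3,3],E[:3,:3]@d
def at(cam,uv,z):
    o,d=ray(cam,uv);return o+d*(z-o[2])/d[2]
def tri(a,b):
    (o1,d1),(o2,d2)=a,b;A=np.c_[d1,-d2];s=np.linalg.lstsq(A,o2-o1,rcond=None)[0]
    p,q=o1+d1*s[0],o2+d2*s[1];return (p+q)/2,np.linalg.norm(p-q)
def proj(cam,P):
    c=calibration(cam);K=np.array(c["camera_matrix"]);E=np.array(c["extrinsics"])
    p=E[:3,:3].T@(np.array(P)-E[:3,3]);p=p[:2]/p[2];p=p*(1+c["k1"]*(p@p));return K[:2,:2]@p+K[:2,2]
def save(img,n): cv2.imwrite("pics/"+n,img[:,:,::-1])
E
python3 - <<'E'
from h import *
np.set_printoptions(precision=4,suppress=True)
for c in("scene","top"):
    save(grab_frame(c),c+"0.png"); print(c,np.array(calibration(c)["extrinsics"])[:3,3])
for n,z in [("spindle_foot",.012),("lever_hinge",.094),("lever_knob",.128),("lever_nose",.094),("pointer_tip",.094),("core_mid",.047),("core",.012),("tall_roll",0),("short_roll",0),("tray",0),("holder",0)]:
    for c in("scene","top"):
        for d in spot_point(n,c)[:3]: print(n,c,round(d["score"],2),np.round(d["uv"],1),at(c,d["uv"],z)[:2])
print(get_state())
E
```

```text
scene [ 0.8215 -0.551   0.8258]
top [ 0.265 -0.028  1.453]
spindle_foot scene 0.72 [278.7 336. ] [ 0.6352 -0.2538]
spindle_foot scene 0.68 [328.8 248.7] [0.6195 0.0105]
spindle_foot top 0.65 [264.9 179.1] [0.6204 0.0159]
spindle_foot top 0.45 [147.9 243.9] [0.4345 0.3638]
lever_hinge scene 0.98 [340.6 194.1] [0.5849 0.1253]
lever_hinge top 0.7 [229.7 184. ] [0.5887 0.1126]
lever_knob scene 0.79 [349. 172.] [0.5787 0.1778]
lever_knob top 0.74 [200.1 191.2] [0.5626 0.1905]
lever_nose scene 0.6 [394.6 174.5] [0.6762 0.2716]
lever_nose scene 0.57 [355.8 171.2] [0.5812 0.2264]
lever_nose top 0.78 [190.7 193.1] [0.5655 0.2226]
pointer_tip scene 0.69 [333.1 152.9] [0.4932 0.2615]
pointer_tip scene 0.37 [336.6 168.5] [0.5317 0.2076]
pointer_tip top 0.47 [198.6 206.5] [0.5266 0.2001]
core_mid scene 0.83 [295.  275.9] [ 0.5978 -0.1247]
core_mid scene 0.67 [249.  208.7] [ 0.3871 -0.0123]
core_mid scene 0.61 [269.8 275.9] [ 0.5485 -0.1562]
core_mid top 0.5 [323.9 200.8] [ 0.5431 -0.1538]
core_mid top 0.49 [308.9 181.6] [ 0.6009 -0.1126]
core_mid top 0.41 [267.9 176.9] [0.6181 0.006 ]
core scene 
[... 705 characters left out ...]
ray top 0.24 [195.2 209.5] [0.5359 0.2261]
holder scene 0.61 [335.7 227.9] [0.6002 0.0905]
holder scene 0.46 [181.7 348.2] [ 0.4711 -0.3839]
holder top 0.71 [403.5 223.5] [ 0.478  -0.3911]
holder top 0.7 [243.5 183.3] [0.6121 0.0807]
{'t': 1.2, 'q': array([ 1.4241,  0.3586,  0.0119, -0.    , -1.2241, -0.2881]), 'qd': array([-0.0011,  0.0001,  0.0011,  0.0019,  0.0005,  0.0007]), 'joint_efforts': array([  0.0002, -58.24  ,  29.3302,   7.0023,   0.0124,  -0.    ]), 'eef_pos': array([0.2843, 0.6122, 0.2266]), 'ee_rot': array([-3.1416,  0.    , -0.4348]), 'force': array([-0.1985, -0.2753, -0.0001]), 'moment': array([-0.0004,  0.0031, -0.0071]), 'gripper_force': 0.0, 'width': 0.08736523867063446}
```

View pics/scene0.png

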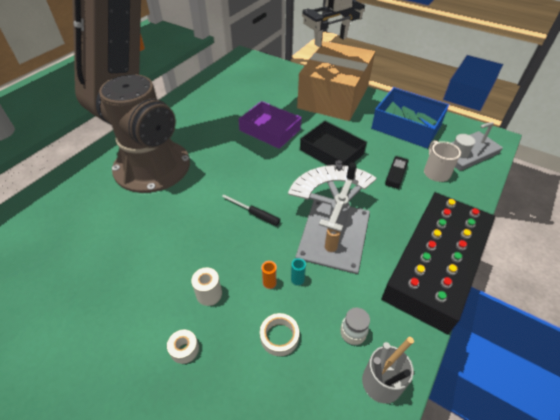

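View pics/top0.png

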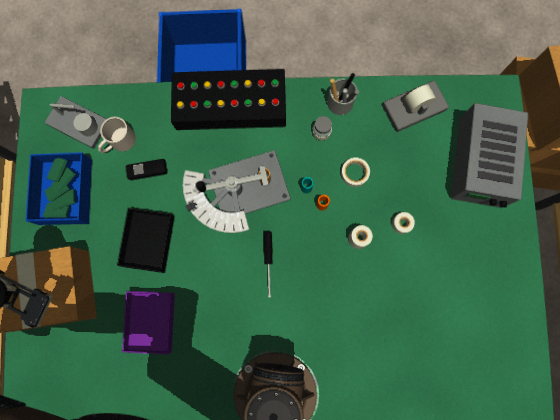

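The top view shows:
- **Holder:** around (240,185). The lever runs from the knob at (200,187) to its tail over the brown core at (266,176).
- **Cores:** brown on the spindle at (266,176), with orange (323,202) and teal (307,184) look-alikes. The brown one is meant.
- **Trays:** black (146,240) and purple (149,321). The black one is meant.
- **Rolls:** (361,236), (403,222) and a wide flat one at (356,171). In the scene view, (207,286) looks the tallest.

I'll confirm these in one enlarged crop.

Run:
```python
from h import *
s=cv2.imread("pics/scene0.png");t=cv2.imread("pics/top0.png")
a=cv2.resize(t[155:240,165:298],(532,340),interpolation=cv2.INTER_CUBIC)
b=cv2.resize(s[150:280,280:385],(263,325),interpolation=cv2.INTER_CUBIC)
c=cv2.resize(s[250:370,150:320],(368,260),interpolation=cv2.INTER_CUBIC)
d=cv2.resize(t[160:245,290:420],(398,260),interpolation=cv2.INTER_CUBIC)
o=np.zeros((600,800,3),np.uint8);o[:340,:532]=a;o[:325,537:]=b;o[340:,:368]=c;o[340:,400:798]=d
cv2.imwrite("pics/c1.png",o)
```

```text
(no output)
```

View pics/c1.png

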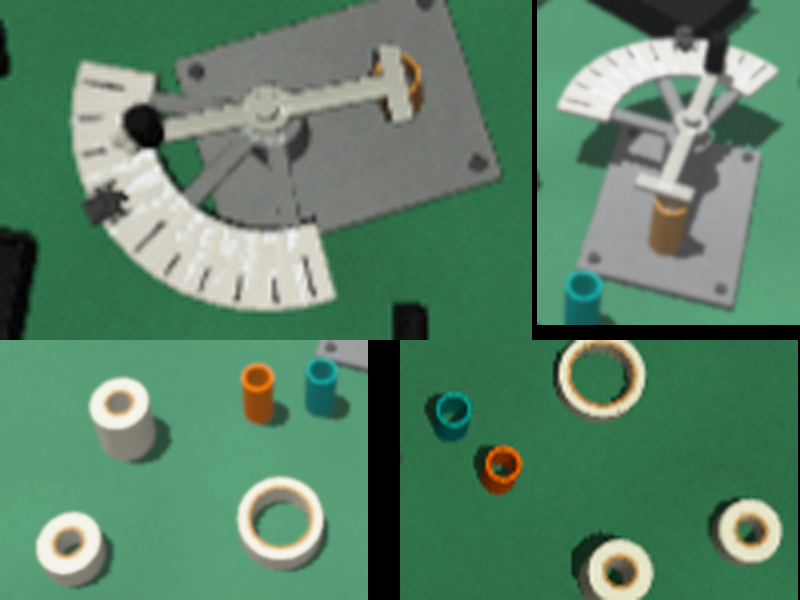

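The lower-left crop confirms the tall roll at scene (206,279), about twice the height of the short one at (181,341). The brown core is on the spindle under the lever's cross bar. The dark pointer clamp shows at top (192,205), next to the knob. Next I'll fit the holder pose.

```bash
cat > fit.py <<'E'
from h import *
from scipy.optimize import least_squares
np.set_printoptions(precision=4,suppress=True)
obs=[("scene",(369.2,212.8),80,90,12),("scene",(358,272.8),80,-120,12),("scene",(295.2,264.8),-80,-120,12),("top",(209.5,171.2),80,90,12),("top",(290,200),-80,-120,12),("scene",(342,198.5),0,30,98),("top",(231.8,182.5),0,30,98),("top",(264.5,175.5),0,-65,82)]
def W(p,x,y,z):
    c,s=np.cos(p[2]),np.sin(p[2]);return np.array([p[0]+c*x-s*y,p[1]+s*x+c*y,z])
f=lambda p:np.concatenate([proj(c,W(p,x/1e3,y/1e3,z/1e3))-uv for c,uv,x,y,z in obs[:7]])
p=least_squares(f,[.6,.08,.25],loss="soft_l1").x
if __name__=="__main__":
    print(p,f(p).reshape(-1,2))
    hg=W(p,0,.03,.094);print("hinge",hg,"spindle",W(p,0,-.065,.012))
    def ang(P): # lever angle
        d=P[:2]-hg[:2];a=np.arctan2(d[1],d[0])-p[2];return (np.pi-a)%(2*np.pi),np.linalg.norm(d)
    print("knob top", ang(at("top",(200.5,186),.14)),ang(at("scene",(351.5,165.5),.143)))
    print("tail", ang(at("top",(264,175.7),.098)))
    print("ptr mid/tip",ang(at("top",(191.75,205.5),.102)),ang(at("top",(197,203),.102)),"scene",ang(at("scene",(280+147/2.5,150+40/2.5),.102)))
    print("tall",tri(ray("top",(361.9,235.5)),ray("scene",(205.9,279.1))),at("top",(361.9,235.5),.07),at("scene",(205.9,279.1),.07))
    for n,q in(("tray","tray"),("tall_roll","tall_roll"),("core","core")):
        for c in("scene","top"):
            for d in regions_of(q,c)[:4]:
                m=d["region"];ys,xs=np.nonzero(m);print(n,c,round(d["score"],2),np.round(d["rect"]),xs.mean().round(1),ys.mean().round(1), at(c,(xs.mean(),ys.mean()),.02))
E
python3 fit.py
```

```text
[0.6026 0.0771 0.2844] [[-0.1409 -1.9852]
 [-0.0846  0.1365]
 [-0.6618 -7.1639]
 [-1.4601 -1.5112]
 [ 1.1327 -1.5298]
 [-1.3462  0.5521]
 [ 0.096  -0.7928]]
hinge [0.5942 0.1059 0.094 ] spindle [0.6208 0.0147 0.012 ]
knob top (np.float64(1.617082537944454), np.float64(0.083910247123424)) (np.float64(1.6681536781230952), np.float64(0.08364434671645508))
tail (np.float64(4.833906058200241), np.float64(0.09154486063991467))
ptr mid/tip (np.float64(1.3245378446569387), np.float64(0.1298901175882138)) (np.float64(1.3100728244964481), np.float64(0.11387071488355761)) scene (np.float64(1.3478158023416846), np.float64(0.12101108142240175))
tall (array([ 0.4385, -0.2527,  0.0689]), np.float64(0.004543964393463817)) [ 0.4369 -0.2542  0.07  ] [ 0.4406 -0.2515  0.07  ]
tray scene 0.91 [302. 122. 368. 167.] 332.5 145.1 [0.4406 0.3768 0.02  ]
tray scene 0.55 [237. 100. 302. 145.] 269.9 124.2 [0.2085 0.3608 0.02  ]
tray top 0.97 [119. 294. 176. 356.] 148.2 322.4 [0.208  0.3574 0.02  ]
tray top 0.61 [266. 172. 269. 182.] 268.1 174.8 [0.6311 0.0058 0.02  ]
tray top 0.6 [120. 209. 176. 274.] 145.9 239.7 [0.4459 0.3677 0.02  ]
tall_roll scene 0.8 [190. 266. 225. 305.] 206.6 286.3 [ 0.4293 -0.2458  0.02  ]
tall_roll top 0.8 [350. 223. 374. 247.] 360.2 236.4 [ 0.4407 -0.2574  0.02  ]
tall_roll top 0.48 [185. 153. 290. 232.] 235.2 191.1 [0.5843 0.104  0.02  ]
core scene 0.89 [260. 261. 277. 285.] 269.4 274.6 [ 0.5363 -0.14    0.02  ]
core scene 0.69 [294. 257. 306. 290.] 297.4 272.5 [ 0.5901 -0.0986  0.02  ]
core scene 0.6 [328. 229. 339. 253.] 331.6 240.8 [0.6159 0.0311 0.02  ]
core top 0.49 [267. 172. 271. 180.] 268.1 175.2 [0.63   0.0058 0.02  ]
```

```bash
cat > plan.py <<'E'
from fit import *
def plan(*calls,start=None):
    """each call: list of (x,y,z[,yaw]) rows; prints shares"""
    s=get_state();P=np.array(s["eef_pos"]);Y=s["ee_rot"][2]
    for rows in calls:
        for r in rows:
            y=r[3] if len(r)>3 else Y; d=np.array(r[:3])-P
            tx=d@[np.cos(Y),np.sin(Y),0];ty=d@[np.sin(Y),-np.cos(Y),0];tw=-((y-Y+np.pi)%(2*np.pi)-np.pi)
            print(np.round([tx/.25,ty/.25,-d[2]/.25,tw/np.pi],3).tolist())
        P=np.array(rows[-1][:3]);Y=rows[-1][3] if len(rows[-1])>3 else Y;print("--")
def kn(a,z): h=W(p,0,.03,0);b=np.pi-a+p[2];return (h[0]+.085*np.cos(b),h[1]+.085*np.sin(b),z)
E
python3 - <<'E'
from plan import *
k=kn(1.64,.22); s=get_state()["eef_pos"]; m=(s+np.array(k))/2
plan([m],[k],[kn(1.64,.112)],[kn(1.64-.11*i,.112) for i in range(1,9)],[kn(.76-.088*i,.112) for i in range(1,9)])
E
```

```text
[0.886, 0.522, 0.013, -0.0]
--
[0.886, 0.522, 0.013, -0.0]
--
[0.0, 0.0, 0.432, -0.0]
--
[-0.028, 0.024, -0.0, -0.0]
[-0.054, 0.051, -0.0, -0.0]
[-0.077, 0.081, -0.0, -0.0]
[-0.096, 0.113, -0.0, -0.0]
[-0.111, 0.147, -0.0, -0.0]
[-0.123, 0.183, -0.0, -0.0]
[-0.13, 0.22, -0.0, -0.0]
[-0.134, 0.257, -0.0, -0.0]
--
[0.0, 0.03, -0.0, -0.0]
[0.003, 0.06, -0.0, -0.0]
[0.008, 0.089, -0.0, -0.0]
[0.016, 0.118, -0.0, -0.0]
[0.026, 0.146, -0.0, -0.0]
[0.039, 0.173, -0.0, -0.0]
[0.054, 0.199, -0.0, -0.0]
[0.072, 0.223, -0.0, -0.0]
--
```

Emit:
arm_command:
  commands:
    - {"tx": 0.886,"ty": 0.522,"tz": 0.013}
    - {"tx": 0.886,"ty": 0.522,"tz": 0.013}
    - {"tx": 0.886,"ty": 0.522,"tz": 0.013}
    - {"tx": 0.886,"ty": 0.522,"tz": 0.013}
    - {"tx": 0.886,"ty": 0.522,"tz": 0.013}
    - {"tx": 0.886,"ty": 0.522,"tz": 0.013}
    - {"tx": 0.886,"ty": 0.522,"tz": 0.013}
    - {"tx": 0.886,"ty": 0.522,"tz": 0.013}

```text
invalid input
```

Emit:
arm_command:
  commands:
    - {"tx": 0.886,"ty": 0.522,"tz": 0.013}
    - {"tx": 0.886,"ty": 0.522,"tz": 0.013}
    - {"tx": 0.886,"ty": 0.522,"tz": 0.013}
    - {"tx": 0.886,"ty": 0.522,"tz": 0.013}
    - {"tx": 0.886,"ty": 0.522,"tz": 0.013}
    - {"tx": 0.886,"ty": 0.522,"tz": 0.013}
    - {"tx": 0.886,"ty": 0.522,"tz": 0.013}
    - {"tx": 0.886,"ty": 0.522,"tz": 0.013}

```text
invalid input
```

Emit:
arm_command:
  commands:
    - {"tz": 0.1}
    - {"tz": 0.2}
    - {"tz": 0.3}
    - {"tz": 0.4}
    - {"tz": 0.432}
    - {"tz": 0.432}
    - {"tz": 0.432}
    - {"tz": 0.432}

```text
invalid input
```

Emit:
arm_command:
  commands:
    - {"tz": 0}
    - {"tz": 0}
    - {"tz": 0}
    - {"tz": 0}
    - {"tz": 0}
    - {"tz": 0}
    - {"tz": 0}
    - {"tz": 0}
  claw: 0
  grip_force: 10

```text
invalid input
```

Emit:
arm_command:
  commands:
    - {"tx": 0.886,"ty": 0.522,"tz": 0.013,"twist": 0}
    - {"tx": 0.886,"ty": 0.522,"tz": 0.013,"twist": 0}
    - {"tx": 0.886,"ty": 0.522,"tz": 0.013,"twist": 0}
    - {"tx": 0.886,"ty": 0.522,"tz": 0.013,"twist": 0}
    - {"tx": 0.886,"ty": 0.522,"tz": 0.013,"twist": 0}
    - {"tx": 0.886,"ty": 0.522,"tz": 0.013,"twist": 0}
    - {"tx": 0.886,"ty": 0.522,"tz": 0.013,"twist": 0}
    - {"tx": 0.886,"ty": 0.522,"tz": 0.013,"twist": 0}

```text
t: 2.17
eef_pos: [0.4316, 0.3981, 0.2237]
ee_rot: [-3.141, -0.0, -0.438]
force: [-0.4, 0.3, -0.4]
width: 0.0875
gripper_force: 0.0
```

Emit:
arm_command:
  commands:
    - {"tx": 0.886,"ty": 0.522,"tz": 0.013,"twist": 0}
    - {"tx": 0.886,"ty": 0.522,"tz": 0.013,"twist": 0}
    - {"tx": 0.886,"ty": 0.522,"tz": 0.013,"twist": 0}
    - {"tx": 0.886,"ty": 0.522,"tz": 0.013,"twist": 0}
    - {"tx": 0.886,"ty": 0.522,"tz": 0.013,"twist": 0}
    - {"tx": 0.886,"ty": 0.522,"tz": 0.013,"twist": 0}
    - {"tx": 0.886,"ty": 0.522,"tz": 0.013,"twist": 0}
    - {"tx": 0.886,"ty": 0.522,"tz": 0.013,"twist": 0}

```text
t: 2.83
eef_pos: [0.5774, 0.1873, 0.2196]
ee_rot: [3.141, 0.0, -0.438]
force: [-0.6, -0.7, -1.1]
width: 0.0875
gripper_force: 0.0
```

Emit:
arm_command:
  commands:
    - {"tx": 0,"ty": 0,"tz": 0.1,"twist": 0}
    - {"tx": 0,"ty": 0,"tz": 0.2,"twist": 0}
    - {"tx": 0,"ty": 0,"tz": 0.3,"twist": 0}
    - {"tx": 0,"ty": 0,"tz": 0.4,"twist": 0}
    - {"tx": 0,"ty": 0,"tz": 0.432,"twist": 0}
    - {"tx": 0,"ty": 0,"tz": 0.432,"twist": 0}
    - {"tx": 0,"ty": 0,"tz": 0.432,"twist": 0}
    - {"tx": 0,"ty": 0,"tz": 0.432,"twist": 0}

```text
t: 3.5
eef_pos: [0.577, 0.19, 0.1138]
ee_rot: [-3.14, -0.002, -0.434]
force: [0.5, -0.1, 0.2]
width: 0.0877
gripper_force: 0.0
```

Emit:
arm_command:
  commands:
    - {"tx": 0,"ty": 0,"tz": 0,"twist": 0}
    - {"tx": 0,"ty": 0,"tz": 0,"twist": 0}
    - {"tx": 0,"ty": 0,"tz": 0,"twist": 0}
    - {"tx": 0,"ty": 0,"tz": 0,"twist": 0}
    - {"tx": 0,"ty": 0,"tz": 0,"twist": 0}
    - {"tx": 0,"ty": 0,"tz": 0,"twist": 0}
    - {"tx": 0,"ty": 0,"tz": 0,"twist": 0}
    - {"tx": 0,"ty": 0,"tz": 0,"twist": 0}
  claw: 0
  grip_force: 10

```text
t: 4.17
eef_pos: [0.5762, 0.1888, 0.112]
ee_rot: [3.142, 0.0, -0.435]
force: [-0.4, -0.3, 0.3]
width: 0.04
gripper_force: 0.0
```

Emit:
arm_command:
  commands:
    - {"tx": 0,"ty": 0,"tz": 0,"twist": 0}
    - {"tx": 0,"ty": 0,"tz": 0,"twist": 0}
    - {"tx": 0,"ty": 0,"tz": 0,"twist": 0}
    - {"tx": 0,"ty": 0,"tz": 0,"twist": 0}
    - {"tx": 0,"ty": 0,"tz": 0,"twist": 0}
    - {"tx": 0,"ty": 0,"tz": 0,"twist": 0}
    - {"tx": 0,"ty": 0,"tz": 0,"twist": 0}
    - {"tx": 0,"ty": 0,"tz": 0,"twist": 0}

```text
t: 4.83
eef_pos: [0.577, 0.1914, 0.112]
ee_rot: [-3.138, -0.0, -0.434]
force: [-0.2, 8.8, -2.9]
width: 0.0236
gripper_force: 10.0
```

Emit:
arm_command:
  commands:
    - {"tx": -0.028,"ty": 0.024,"tz": 0,"twist": 0}
    - {"tx": -0.054,"ty": 0.051,"tz": 0,"twist": 0}
    - {"tx": -0.077,"ty": 0.081,"tz": 0,"twist": 0}
    - {"tx": -0.096,"ty": 0.113,"tz": 0,"twist": 0}
    - {"tx": -0.111,"ty": 0.147,"tz": 0,"twist": 0}
    - {"tx": -0.123,"ty": 0.183,"tz": 0,"twist": 0}
    - {"tx": -0.13,"ty": 0.22,"tz": 0,"twist": 0}
    - {"tx": -0.134,"ty": 0.257,"tz": 0,"twist": 0}

```text
t: 5.5
eef_pos: [0.5188, 0.1461, 0.1124]
ee_rot: [-3.139, -0.0, -0.434]
force: [-1.3, 5.8, 0.4]
width: 0.0233
gripper_force: 10.0
```

Emit:
arm_command:
  commands:
    - {"tx": 0,"ty": 0.03,"tz": 0,"twist": 0}
    - {"tx": 0.003,"ty": 0.06,"tz": 0,"twist": 0}
    - {"tx": 0.008,"ty": 0.089,"tz": 0,"twist": 0}
    - {"tx": 0.016,"ty": 0.118,"tz": 0,"twist": 0}
    - {"tx": 0.026,"ty": 0.146,"tz": 0,"twist": 0}
    - {"tx": 0.039,"ty": 0.173,"tz": 0,"twist": 0}
    - {"tx": 0.054,"ty": 0.199,"tz": 0,"twist": 0}
    - {"tx": 0.072,"ty": 0.223,"tz": 0,"twist": 0}

```text
t: 6.17
eef_pos: [0.5118, 0.0859, 0.1123]
ee_rot: [-3.141, -0.0, -0.435]
force: [-0.9, 5.0, 2.5]
width: 0.0237
gripper_force: 10.0
```

Emit:
arm_command:
  commands:
    - {"tx": 0.008,"ty": 0.01,"tz": 0,"twist": 0}
    - {"tx": 0.008,"ty": 0.01,"tz": 0,"twist": 0}
    - {"tx": 0.008,"ty": 0.01,"tz": 0,"twist": 0}
    - {"tx": 0.008,"ty": 0.01,"tz": 0,"twist": 0}
    - {"tx": 0,"ty": 0,"tz": 0,"twist": 0}
    - {"tx": 0,"ty": 0,"tz": -0.12,"twist": 0}
    - {"tx": 0,"ty": 0,"tz": -0.28,"twist": 0}
    - {"tx": 0,"ty": 0,"tz": -0.4,"twist": 0}
  claw: 0.75

```text
t: 6.83
eef_pos: [0.5116, 0.0866, 0.2141]
ee_rot: [3.141, -0.001, -0.434]
force: [0.7, 0.8, 0.6]
width: 0.0647
gripper_force: 0.0
```

Emit:
arm_command:
  commands:
    - {"tx": -0.15,"ty": 0,"tz": 0,"twist": 0}
    - {"tx": -0.3,"ty": 0,"tz": 0,"twist": 0}
    - {"tx": -0.45,"ty": 0,"tz": 0,"twist": 0}
    - {"tx": -0.45,"ty": 0,"tz": 0,"twist": 0}
    - {"tx": -0.45,"ty": 0,"tz": 0,"twist": 0}
    - {"tx": -0.45,"ty": 0,"tz": 0,"twist": 0}
    - {"tx": -0.45,"ty": 0,"tz": 0,"twist": 0}
    - {"tx": -0.45,"ty": 0,"tz": 0,"twist": 0}

```text
t: 7.5
eef_pos: [0.4102, 0.1336, 0.2118]
ee_rot: [3.141, 0.0, -0.436]
force: [-0.4, -0.2, 0.8]
width: 0.0654
gripper_force: 0.0
```

Run:
```python
from h import *
s=grab_frame("scene");t=grab_frame("top");save(s,"s2.png");save(t,"t2.png")
a=cv2.resize(t[145:235,175:300],(500,360),interpolation=cv2.INTER_CUBIC)
b=cv2.resize(s[145:285,280:380],(300,420),interpolation=cv2.INTER_CUBIC)
o=np.zeros((420,800,3),np.uint8);o[:360,:500]=a[:,:,::-1];o[:,500:]=b[:,:,::-1];cv2.imwrite("pics/c2.png",o)
```

```text
(no output)
```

View pics/c2.png

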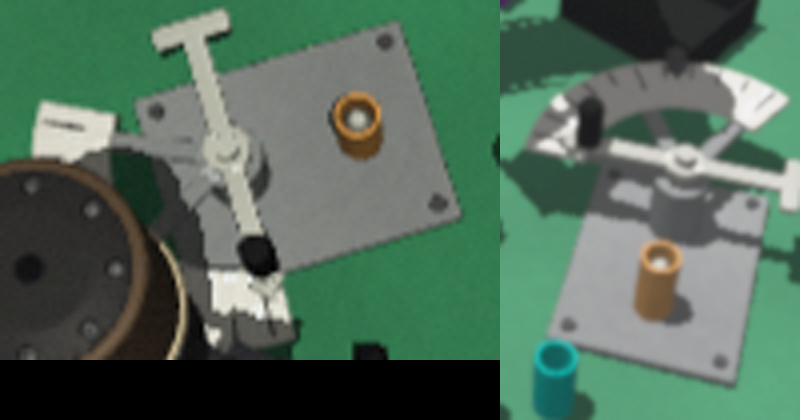

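The lever is now at its open stop and clear of the core. In the top view the core rim sits at (264.2,174.2), and the plate corners are clearly visible, so I'll refit with these.

```bash
python3 - <<'E'
import re
t=open("fit.py").read()
new='obs=[("top",(209,169.5),80,90,12),("top",(274.5,150.5),80,-120,12),("top",(290.5,198.75),-80,-120,12),("scene",(369.3,211.7),80,90,12),("scene",(358.3,272.7),80,-120,12),("scene",(296.7,257.3),-80,-120,12),("top",(232.3,182.5),0,30,100),("scene",(341.7,198.3),0,30,100),("top",(264.25,174.25),0,-65,82),("scene",(333.7,230.7),0,-65,82)]'
t=re.sub(r'obs=.*',new,t).replace("obs[:7]","obs");open("fit.py","w").write(t)
E
python3 - <<'E'
from plan import *
print(p,f(p).reshape(-1,2))
hg=W(p,0,.03,.094);sp=W(p,0,-.065,.012);print(hg,sp)
def ang(P):
    d=P[:2]-hg[:2];return (np.pi-np.arctan2(d[1],d[0])+p[2]+.5)%(2*np.pi)-.5,np.linalg.norm(d)
print("knob",ang(at("top",(175+260/4,145+250/4),.143)),"tail",ang(at("top",(175+192/4,145+36/4),.098)))
print(tri(ray("top",(264.25,174.25)),ray("scene",(333.7,230.7))))
print("ptr",ang(at("top",(191.75,205.5),.102)),ang(at("scene",(280+147/2.5,150+40/2.5),.102)))
for z in (.02,.05):print("tray corners", [at("top",q,z)[:2] for q in [(126,209),(174,213),(168,271),(120,266)]])
Y=get_state()["ee_rot"][2]
for y in(p[2],):
  plan([(sp[0],sp[1],.19,y)],[(sp[0],sp[1],.062,y)],[(sp[0],sp[1],.2,y)])
E
```

```text
[0.6029 0.078  0.2798] [[-1.1516 -0.0587]
 [ 0.1529 -1.5158]
 [ 0.2897 -0.1503]
 [ 0.1039 -0.903 ]
 [-0.3902  0.1157]
 [-2.077  -0.014 ]
 [-0.7831 -1.0946]
 [-0.6554  0.0763]
 [-0.0802 -1.199 ]
 [-0.6014  0.0379]]
[0.5946 0.1068 0.094 ] [0.6208 0.0155 0.012 ]
knob (np.float64(-0.030205572777813217), np.float64(0.08716018459928454)) tail (np.float64(3.134350763342293), np.float64(0.08448911939120762))
(array([0.6198, 0.0166, 0.0796]), np.float64(0.004321646177312912))
ptr (np.float64(1.313767544314283), np.float64(0.12935887486717398)) (np.float64(1.3366991999683957), np.float64(0.1204616862572279))
tray corners [array([0.539 , 0.4299]), array([0.5233, 0.2854]), array([0.3534, 0.3012]), array([0.3705, 0.4432])]
tray corners [array([0.5333, 0.4203]), array([0.5179, 0.2789]), array([0.3516, 0.2943]), array([0.3682, 0.4334])]
[0.964, 0.071, 0.087, -0.228]
--
[0.0, 0.0, 0.512, -0.0]
--
[0.0, 0.0, -0.552, -0.0]
--
```

Run:
```python
from plan import *
sp=W(p,0,-.065,.012)-[.0003,-.0003,0];y=p[2]-np.pi/2;x,yy=sp[:2];T=np.array([.444,.362])
plan([(x,yy,.19,y)],[(x,yy,.055)],[(x,yy,.2)],[((x+T[0])/2,(yy+T[1])/2,.2)],[(*T,.2)],[(*T,.053)])
```

```text
[0.962, 0.071, 0.087, 0.272]
--
[0.0, 0.0, 0.54, -0.0]
--
[0.0, 0.0, -0.58, -0.0]
--
[-0.763, 0.148, -0.0, -0.0]
--
[-0.763, 0.148, -0.0, -0.0]
--
[0.0, 0.0, 0.588, -0.0]
--
```

Emit:
arm_command:
  commands:
    - {"tx": 0.962,"ty": 0.071,"tz": 0.087,"twist": 0.272}
    - {"tx": 0.962,"ty": 0.071,"tz": 0.087,"twist": 0.272}
    - {"tx": 0.962,"ty": 0.071,"tz": 0.087,"twist": 0.272}
    - {"tx": 0.962,"ty": 0.071,"tz": 0.087,"twist": 0.272}
    - {"tx": 0.962,"ty": 0.071,"tz": 0.087,"twist": 0.272}
    - {"tx": 0.962,"ty": 0.071,"tz": 0.087,"twist": 0.272}
    - {"tx": 0.962,"ty": 0.071,"tz": 0.087,"twist": 0.272}
    - {"tx": 0.962,"ty": 0.071,"tz": 0.087,"twist": 0.272}

```text
t: 8.27
eef_pos: [0.6211, 0.0143, 0.1879]
ee_rot: [3.138, -0.0, -1.298]
force: [0.5, 0.3, -0.7]
width: 0.0656
gripper_force: 0.0
```

Emit:
arm_command:
  commands:
    - {"tx": 0,"ty": 0,"tz": 0,"twist": 0}
    - {"tx": 0,"ty": 0,"tz": 0.13,"twist": 0}
    - {"tx": 0,"ty": 0,"tz": 0.26,"twist": 0}
    - {"tx": 0,"ty": 0,"tz": 0.36,"twist": 0}
    - {"tx": 0,"ty": 0,"tz": 0.46,"twist": 0}
    - {"tx": 0,"ty": 0,"tz": 0.54,"twist": 0}
    - {"tx": 0,"ty": 0,"tz": 0.54,"twist": 0}
    - {"tx": 0,"ty": 0,"tz": 0.54,"twist": 0}

```text
t: 8.93
eef_pos: [0.6194, 0.0168, 0.0554]
ee_rot: [3.14, -0.0, -1.286]
force: [0.5, 0.4, 1.5]
width: 0.0658
gripper_force: 0.0
```

Emit:
arm_command:
  commands:
    - {"tx": 0,"ty": 0,"tz": 0,"twist": 0}
    - {"tx": 0,"ty": 0,"tz": 0,"twist": 0}
    - {"tx": 0,"ty": 0,"tz": 0,"twist": 0}
    - {"tx": 0,"ty": 0,"tz": 0,"twist": 0}
    - {"tx": 0,"ty": 0,"tz": 0,"twist": 0}
    - {"tx": 0,"ty": 0,"tz": 0,"twist": 0}
    - {"tx": 0,"ty": 0,"tz": 0,"twist": 0}
    - {"tx": 0,"ty": 0,"tz": 0,"twist": 0}
  claw: 0
  grip_force: 8

```text
t: 9.6
eef_pos: [0.6205, 0.0165, 0.0558]
ee_rot: [-3.141, -0.0, -1.289]
force: [-1.7, 0.2, 4.4]
width: 0.0338
gripper_force: 8.0
```

Emit:
arm_command:
  commands:
    - {"tx": 0,"ty": 0,"tz": -0.06,"twist": 0}
    - {"tx": 0,"ty": 0,"tz": -0.14,"twist": 0}
    - {"tx": 0,"ty": 0,"tz": -0.22,"twist": 0}
    - {"tx": 0,"ty": 0,"tz": -0.32,"twist": 0}
    - {"tx": 0,"ty": 0,"tz": -0.42,"twist": 0}
    - {"tx": 0,"ty": 0,"tz": -0.52,"twist": 0}
    - {"tx": 0,"ty": 0,"tz": -0.58,"twist": 0}
    - {"tx": 0,"ty": 0,"tz": -0.58,"twist": 0}

```text
t: 10.27
eef_pos: [0.622, 0.0168, 0.2043]
ee_rot: [-3.136, -0.001, -1.289]
force: [1.0, 0.7, 0.7]
width: 0.0341
gripper_force: 8.0
```

Emit:
arm_command:
  commands:
    - {"tx": -0.1,"ty": 0.02,"tz": 0,"twist": 0}
    - {"tx": -0.22,"ty": 0.043,"tz": 0,"twist": 0}
    - {"tx": -0.34,"ty": 0.066,"tz": 0,"twist": 0}
    - {"tx": -0.46,"ty": 0.09,"tz": 0,"twist": 0}
    - {"tx": -0.58,"ty": 0.113,"tz": 0,"twist": 0}
    - {"tx": -0.7,"ty": 0.136,"tz": 0,"twist": 0}
    - {"tx": -0.763,"ty": 0.148,"tz": 0,"twist": 0}
    - {"tx": -0.763,"ty": 0.148,"tz": 0,"twist": 0}

```text
t: 10.93
eef_pos: [0.5301, 0.1919, 0.1996]
ee_rot: [3.141, 0.0, -1.287]
force: [0.4, 0.4, -0.2]
width: 0.034
gripper_force: 8.0
```

Emit:
arm_command:
  commands:
    - {"tx": -0.1,"ty": 0.02,"tz": 0,"twist": 0}
    - {"tx": -0.22,"ty": 0.043,"tz": 0,"twist": 0}
    - {"tx": -0.34,"ty": 0.066,"tz": 0,"twist": 0}
    - {"tx": -0.46,"ty": 0.09,"tz": 0,"twist": 0}
    - {"tx": -0.58,"ty": 0.113,"tz": 0,"twist": 0}
    - {"tx": -0.7,"ty": 0.136,"tz": 0,"twist": 0}
    - {"tx": -0.763,"ty": 0.148,"tz": 0,"twist": 0}
    - {"tx": -0.763,"ty": 0.148,"tz": 0,"twist": 0}

```text
t: 11.6
eef_pos: [0.442, 0.3645, 0.1994]
ee_rot: [3.141, -0.0, -1.287]
force: [-0.0, -0.0, 0.0]
width: 0.0338
gripper_force: 8.0
```

Emit:
arm_command:
  commands:
    - {"tx": 0,"ty": 0,"tz": 0.12,"twist": 0}
    - {"tx": 0,"ty": 0,"tz": 0.24,"twist": 0}
    - {"tx": 0,"ty": 0,"tz": 0.34,"twist": 0}
    - {"tx": 0,"ty": 0,"tz": 0.44,"twist": 0}
    - {"tx": 0,"ty": 0,"tz": 0.51,"twist": 0}
    - {"tx": 0,"ty": 0,"tz": 0.56,"twist": 0}
    - {"tx": 0,"ty": 0,"tz": 0.588,"twist": 0}
    - {"tx": 0,"ty": 0,"tz": 0.588,"twist": 0}

```text
t: 12.27
eef_pos: [0.4428, 0.3607, 0.0513]
ee_rot: [3.139, -0.002, -1.29]
force: [-0.1, -0.1, 0.4]
width: 0.0337
gripper_force: 8.0
```

Now I'll release, rise, and look.

Emit:
arm_command:
  commands:
    - {"tx": 0,"ty": 0,"tz": 0,"twist": 0}
    - {"tx": 0,"ty": 0,"tz": 0,"twist": 0}
    - {"tx": 0,"ty": 0,"tz": 0,"twist": 0}
    - {"tx": 0,"ty": 0,"tz": 0,"twist": 0}
    - {"tx": 0,"ty": 0,"tz": 0,"twist": 0}
    - {"tx": 0,"ty": 0,"tz": 0,"twist": 0}
    - {"tx": 0,"ty": 0,"tz": -0.03,"twist": 0}
    - {"tx": 0,"ty": 0,"tz": -0.1,"twist": 0}
  claw: 1

```text
t: 12.93
eef_pos: [0.4421, 0.3613, 0.077]
ee_rot: [3.138, -0.002, -1.29]
force: [-0.4, -0.2, 0.9]
width: 0.0816
gripper_force: 0.0
```

Emit:
arm_command:
  commands:
    - {"tx": 0,"ty": 0,"tz": -0.16,"twist": 0}
    - {"tx": 0,"ty": 0,"tz": -0.32,"twist": 0}
    - {"tx": 0,"ty": 0,"tz": -0.48,"twist": 0}
    - {"tx": 0.1,"ty": 0,"tz": -0.5,"twist": 0}
    - {"tx": 0.25,"ty": 0,"tz": -0.5,"twist": 0}
    - {"tx": 0.4,"ty": 0,"tz": -0.5,"twist": 0}
    - {"tx": 0.55,"ty": 0,"tz": -0.5,"twist": 0}
    - {"tx": 0.7,"ty": 0,"tz": -0.5,"twist": 0}

```text
t: 13.6
eef_pos: [0.4917, 0.1929, 0.2043]
ee_rot: [-3.141, 0.0, -1.288]
force: [1.1, -0.5, -0.2]
width: 0.0874
gripper_force: 0.0
```

Run:
```python
from plan import *
s=grab_frame("scene");t=grab_frame("top");save(s,"s3.png")
a=cv2.resize(t[195:285,105:190],(340,360),interpolation=cv2.INTER_CUBIC)
b=cv2.resize(s[110:180,290:380],(450,350),interpolation=cv2.INTER_CUBIC)
o=np.zeros((360,800,3),np.uint8);o[:,:340]=a[:,:,::-1];o[:350,350:]=b[:,:,::-1];cv2.imwrite("pics/c3.png",o)
R=np.array([.4385,-.253]);S=get_state();print(S["eef_pos"],S["ee_rot"])
# roll rim circle fit in top image
roi=t[215:256,340:385].astype(int);m=(roi.min(2)>150).astype(np.uint8)
c=max(cv2.findContours(m,cv2.RETR_EXTERNAL,cv2.CHAIN_APPROX_NONE)[0],key=cv2.contourArea);(u,v),r=cv2.minEnclosingCircle(c);print("top",u+340,v+215,r,at("top",(u+340,v+215),.07))
print("pred scene",proj("scene",at("top",(u+340,v+215),.07)))
```

```text
[0.4921 0.1903 0.2042] [-3.1414 -0.0002 -1.293 ]
top 361.61734771728516 235.48979568481445 10.613846778869629 [ 0.4369 -0.2534  0.07  ]
pred scene [204.0498 278.9752]
```

View pics/c3.png

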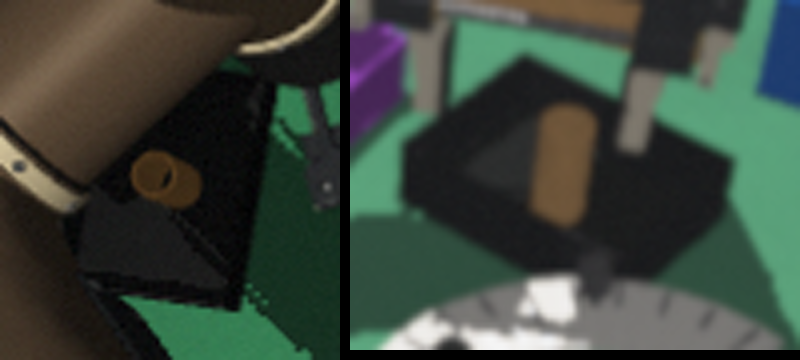

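The brown core stands in the black tray. Next is the tall roll, which I'll grip at two yaws to centre it.

Run:
```python
from plan import *
print(get_state()["q"])
y=p[2]-np.pi/2;R=np.array([.438,-.253]);c=np.array([.4919,.1905]);M=(R+c)/2
x,yy=W(p,0,-.065,0)[:2]-[.0003,-.0003]; M2=(R+[x,yy])/2
plan([(*M,.2,y+np.pi/4)],[(*R,.2,y+np.pi/2)],[(*R,.035)],[(*R,.035,y+np.pi/4)],[(*R,.035,y)],[(*R,.2)],[(*M2,.2)],[(x,yy,.2)])
```

```text
[ 0.7412  0.1327 -0.3445  0.0003 -1.0935 -0.4635]
[0.822, 0.347, 0.017, -0.251]
--
[0.335, 0.828, -0.0, -0.25]
--
[0.0, 0.0, 0.66, -0.0]
--
[0.0, 0.0, -0.0, 0.25]
--
[0.0, 0.0, -0.0, 0.25]
--
[0.0, 0.0, -0.66, -0.0]
--
[-0.416, -0.499, -0.0, -0.0]
--
[-0.416, -0.499, -0.0, -0.0]
--
```

Emit:
arm_command:
  commands:
    - {"tx": 0.822,"ty": 0.347,"tz": 0.017,"twist": -0.251}
    - {"tx": 0.822,"ty": 0.347,"tz": 0.017,"twist": -0.251}
    - {"tx": 0.822,"ty": 0.347,"tz": 0.017,"twist": -0.251}
    - {"tx": 0.822,"ty": 0.347,"tz": 0.017,"twist": -0.251}
    - {"tx": 0.822,"ty": 0.347,"tz": 0.017,"twist": -0.251}
    - {"tx": 0.822,"ty": 0.347,"tz": 0.017,"twist": -0.251}
    - {"tx": 0.822,"ty": 0.347,"tz": 0.017,"twist": -0.251}
    - {"tx": 0.822,"ty": 0.347,"tz": 0.017,"twist": -0.251}

```text
t: 14.37
eef_pos: [0.4653, -0.0283, 0.1997]
ee_rot: [-3.141, -0.001, -0.5]
force: [1.2, 0.0, -0.1]
width: 0.0878
gripper_force: 0.0
```

Emit:
arm_command:
  commands:
    - {"tx": 0.335,"ty": 0.828,"tz": 0,"twist": -0.25}
    - {"tx": 0.335,"ty": 0.828,"tz": 0,"twist": -0.25}
    - {"tx": 0.335,"ty": 0.828,"tz": 0,"twist": -0.25}
    - {"tx": 0.335,"ty": 0.828,"tz": 0,"twist": -0.25}
    - {"tx": 0.335,"ty": 0.828,"tz": 0,"twist": -0.25}
    - {"tx": 0.335,"ty": 0.828,"tz": 0,"twist": -0.25}
    - {"tx": 0.335,"ty": 0.828,"tz": 0,"twist": -0.25}
    - {"tx": 0.335,"ty": 0.828,"tz": 0,"twist": -0.25}

```text
t: 15.03
eef_pos: [0.4396, -0.2507, 0.1991]
ee_rot: [3.141, 0.0, 0.287]
force: [-0.4, 0.7, -0.3]
width: 0.0875
gripper_force: 0.0
```

Emit:
arm_command:
  commands:
    - {"tx": 0,"ty": 0,"tz": 0,"twist": 0}
    - {"tx": 0,"ty": 0,"tz": 0.12,"twist": 0}
    - {"tx": 0,"ty": 0,"tz": 0.24,"twist": 0}
    - {"tx": 0,"ty": 0,"tz": 0.36,"twist": 0}
    - {"tx": 0,"ty": 0,"tz": 0.47,"twist": 0}
    - {"tx": 0,"ty": 0,"tz": 0.57,"twist": 0}
    - {"tx": 0,"ty": 0,"tz": 0.65,"twist": 0}
    - {"tx": 0,"ty": 0,"tz": 0.66,"twist": 0}

```text
t: 15.7
eef_pos: [0.4379, -0.2474, 0.0311]
ee_rot: [-3.139, 0.005, 0.282]
force: [-0.8, -0.4, -0.8]
width: 0.0875
gripper_force: 0.0
```

Emit:
arm_command:
  commands:
    - {"tx": 0,"ty": 0,"tz": 0,"twist": 0}
    - {"tx": 0,"ty": 0,"tz": 0,"twist": 0}
    - {"tx": 0,"ty": 0,"tz": 0,"twist": 0}
    - {"tx": 0,"ty": 0,"tz": 0,"twist": 0}
    - {"tx": 0,"ty": 0,"tz": 0,"twist": 0}
    - {"tx": 0,"ty": 0,"tz": 0,"twist": 0}
    - {"tx": 0,"ty": 0,"tz": 0,"twist": 0}
    - {"tx": 0,"ty": 0,"tz": 0,"twist": 0}
  claw: 0.6
  grip_force: 6

```text
t: 16.37
eef_pos: [0.4408, -0.2493, 0.0355]
ee_rot: [3.14, -0.003, 0.285]
force: [-0.2, 1.2, 7.8]
width: 0.0609
gripper_force: 6.0
```

Emit:
arm_command:
  commands:
    - {"tx": 0,"ty": 0,"tz": 0,"twist": 0}
    - {"tx": 0,"ty": 0,"tz": 0,"twist": 0}
    - {"tx": 0,"ty": 0,"tz": 0,"twist": 0}
    - {"tx": 0,"ty": 0,"tz": 0,"twist": 0.03}
    - {"tx": 0,"ty": 0,"tz": 0,"twist": 0.06}
    - {"tx": 0,"ty": 0,"tz": 0,"twist": 0.09}
    - {"tx": 0,"ty": 0,"tz": 0,"twist": 0.12}
    - {"tx": 0,"ty": 0,"tz": 0,"twist": 0.15}
  claw: 0.95

```text
t: 17.03
eef_pos: [0.4393, -0.2489, 0.0339]
ee_rot: [-3.142, 0.001, -0.192]
force: [-0.3, 0.2, 0.2]
width: 0.083
gripper_force: 0.0
```

Emit:
arm_command:
  commands:
    - {"tx": 0,"ty": 0,"tz": 0,"twist": 0.035}
    - {"tx": 0,"ty": 0,"tz": 0,"twist": 0.07}
    - {"tx": 0,"ty": 0,"tz": 0,"twist": 0.105}
    - {"tx": 0,"ty": 0,"tz": 0,"twist": 0.14}
    - {"tx": 0,"ty": 0,"tz": 0,"twist": 0.175}
    - {"tx": 0,"ty": 0,"tz": 0,"twist": 0.21}
    - {"tx": 0,"ty": 0,"tz": 0,"twist": 0.245}
    - {"tx": 0,"ty": 0,"tz": 0,"twist": 0.28}

```text
t: 17.7
eef_pos: [0.4393, -0.2489, 0.0339]
ee_rot: [3.141, 0.0, -1.072]
force: [0.4, 0.5, 0.1]
width: 0.0831
gripper_force: 0.0
```

Emit:
arm_command:
  commands:
    - {"tx": 0,"ty": 0,"tz": 0,"twist": 0.035}
    - {"tx": 0,"ty": 0,"tz": 0,"twist": 0.07}
    - {"tx": 0,"ty": 0,"tz": 0,"twist": 0.07}
    - {"tx": 0,"ty": 0,"tz": 0,"twist": 0.07}
    - {"tx": 0,"ty": 0,"tz": 0,"twist": 0.07}
    - {"tx": 0,"ty": 0,"tz": 0,"twist": 0.07}
    - {"tx": 0,"ty": 0,"tz": 0,"twist": 0.07}
    - {"tx": 0,"ty": 0,"tz": 0,"twist": 0.07}

```text
t: 18.37
eef_pos: [0.4396, -0.249, 0.034]
ee_rot: [3.142, 0.0, -1.285]
force: [-0.3, 0.9, -0.2]
width: 0.0837
gripper_force: 0.0
```

Emit:
arm_command:
  commands:
    - {"tx": 0,"ty": 0,"tz": 0,"twist": 0}
    - {"tx": 0,"ty": 0,"tz": 0,"twist": 0}
    - {"tx": 0,"ty": 0,"tz": 0,"twist": 0}
    - {"tx": 0,"ty": 0,"tz": 0,"twist": 0}
    - {"tx": 0,"ty": 0,"tz": 0,"twist": 0}
    - {"tx": 0,"ty": 0,"tz": 0,"twist": 0}
    - {"tx": 0,"ty": 0,"tz": 0,"twist": 0}
    - {"tx": 0,"ty": 0,"tz": 0,"twist": 0}
  claw: 0.4
  grip_force: 15

```text
t: 19.03
eef_pos: [0.4393, -0.249, 0.034]
ee_rot: [3.141, 0.0, -1.286]
force: [-2.3, -0.6, 1.8]
width: 0.0586
gripper_force: 15.0
```

Run:
```python
from plan import *
y=p[2]-np.pi/2;R=get_state()["eef_pos"][:2]
x,yy=W(p,0,-.065,0)[:2]-[.0003,-.0003]; M2=(R+[x,yy])/2;print(x,yy,y)
plan([(*R,.16)],[(*M2,.16)],[(x,yy,.16,y)])
```

```text
0.620518016655654 0.015781438078147372 -1.2910137327965783
[0.0, 0.0, -0.504, -0.0]
--
[-0.406, -0.497, -0.0, -0.0]
--
[-0.406, -0.497, -0.0, 0.002]
--
```

Emit:
arm_command:
  commands:
    - {"tx": 0,"ty": 0,"tz": -0.04,"twist": 0}
    - {"tx": 0,"ty": 0,"tz": -0.11,"twist": 0}
    - {"tx": 0,"ty": 0,"tz": -0.2,"twist": 0}
    - {"tx": 0,"ty": 0,"tz": -0.29,"twist": 0}
    - {"tx": 0,"ty": 0,"tz": -0.38,"twist": 0}
    - {"tx": 0,"ty": 0,"tz": -0.45,"twist": 0}
    - {"tx": 0,"ty": 0,"tz": -0.5,"twist": 0}
    - {"tx": 0,"ty": 0,"tz": -0.504,"twist": 0}

```text
t: 19.7
eef_pos: [0.4414, -0.2493, 0.1634]
ee_rot: [-3.137, -0.003, -1.286]
force: [0.8, -0.5, -0.7]
width: 0.0587
gripper_force: 15.0
```

Emit:
arm_command:
  commands:
    - {"tx": -0.05,"ty": -0.061,"tz": 0,"twist": 0}
    - {"tx": -0.12,"ty": -0.147,"tz": 0,"twist": 0}
    - {"tx": -0.19,"ty": -0.232,"tz": 0,"twist": 0}
    - {"tx": -0.26,"ty": -0.318,"tz": 0,"twist": 0}
    - {"tx": -0.32,"ty": -0.392,"tz": 0,"twist": 0}
    - {"tx": -0.37,"ty": -0.453,"tz": 0,"twist": 0}
    - {"tx": -0.406,"ty": -0.497,"tz": 0,"twist": 0}
    - {"tx": -0.406,"ty": -0.497,"tz": 0,"twist": 0}

```text
t: 20.37
eef_pos: [0.5316, -0.1148, 0.1594]
ee_rot: [3.142, 0.0, -1.284]
force: [0.3, -0.3, -1.8]
width: 0.0584
gripper_force: 15.0
```

Emit:
arm_command:
  commands:
    - {"tx": -0.05,"ty": -0.061,"tz": 0,"twist": 0}
    - {"tx": -0.12,"ty": -0.147,"tz": 0,"twist": 0}
    - {"tx": -0.19,"ty": -0.232,"tz": 0,"twist": 0}
    - {"tx": -0.26,"ty": -0.318,"tz": 0,"twist": 0}
    - {"tx": -0.32,"ty": -0.392,"tz": 0,"twist": 0}
    - {"tx": -0.37,"ty": -0.453,"tz": 0,"twist": 0}
    - {"tx": -0.406,"ty": -0.497,"tz": 0,"twist": 0}
    - {"tx": -0.406,"ty": -0.497,"tz": 0,"twist": 0.002}

```text
t: 21.03
eef_pos: [0.6223, 0.0173, 0.1595]
ee_rot: [3.142, 0.0, -1.291]
force: [0.0, -0.3, -2.0]
width: 0.059
gripper_force: 15.0
```

Emit:
arm_command:
  commands:
    - {"tx": 0,"ty": 0,"tz": 0.06,"twist": 0}
    - {"tx": 0,"ty": 0,"tz": 0.12,"twist": 0}
    - {"tx": 0,"ty": 0,"tz": 0.16,"twist": 0}
    - {"tx": 0,"ty": 0,"tz": 0.18,"twist": 0}
    - {"tx": 0,"ty": 0,"tz": 0.18,"twist": 0}
    - {"tx": 0,"ty": 0,"tz": 0.18,"twist": 0}
    - {"tx": 0,"ty": 0,"tz": 0.18,"twist": 0}
    - {"tx": 0,"ty": 0,"tz": 0.18,"twist": 0}

```text
t: 21.7
eef_pos: [0.6216, 0.0157, 0.116]
ee_rot: [-3.14, -0.0, -1.292]
force: [-0.2, -0.8, -2.1]
width: 0.0587
gripper_force: 15.0
```

Run:
```python
from plan import *
S=get_state();print(S["eef_pos"],S["ee_rot"],S["width"])
s=grab_frame("scene");t=grab_frame("top")
P=S["eef_pos"];b=P[2]-.034
o=np.zeros((600,800,3),np.uint8)
cv2.imwrite("pics/c4.png",cv2.resize(s[160:290,270:390],(553,600),interpolation=cv2.INTER_CUBIC)[:,:,::-1])
k=600/130
f2=lambda P:np.round((proj("scene",P)-[270,160])*k)
print("spindle foot",f2(W(p,0,-.065,.012)),"tip",f2(W(p,0,-.065,.072)),"roll bottom",f2([P[0],P[1],b]))
plan([(*(W(p,0,-.065,0)[:2]-[.0003,-.0003]),.12)])
```

```text
[0.6216 0.0157 0.116 ] [-3.1401 -0.0001 -1.2925] 0.05874694424074619
spindle foot [278. 404.] tip [289. 338.] roll bottom [293. 327.]
[-0.001, 0.003, -0.017, -0.0]
--
```

View pics/c4.png

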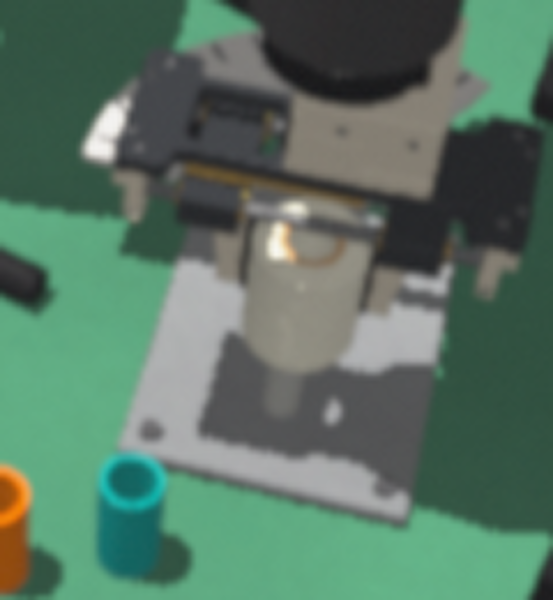

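The roll hangs over the spindle, whose foot is at crop (282,410). The roll axis agrees to about 1 mm, so I'll lower it in stages and watch the force.

Emit:
arm_command:
  commands:
    - {"tx": -0.001,"ty": 0.003,"tz": 0.02,"twist": 0}
    - {"tx": -0.001,"ty": 0.003,"tz": 0.04,"twist": 0}
    - {"tx": -0.001,"ty": 0.003,"tz": 0.06,"twist": 0}
    - {"tx": -0.001,"ty": 0.003,"tz": 0.075,"twist": 0}
    - {"tx": -0.001,"ty": 0.003,"tz": 0.09,"twist": 0}
    - {"tx": -0.001,"ty": 0.003,"tz": 0.1,"twist": 0}
    - {"tx": -0.001,"ty": 0.003,"tz": 0.1,"twist": 0}
    - {"tx": -0.001,"ty": 0.003,"tz": 0.1,"twist": 0}

```text
t: 22.47
eef_pos: [0.6202, 0.0156, 0.0899]
ee_rot: [3.141, -0.0, -1.292]
force: [-0.1, -1.1, -1.2]
width: 0.0591
gripper_force: 15.0
```

Emit:
arm_command:
  commands:
    - {"tx": 0,"ty": 0,"tz": 0.03,"twist": 0}
    - {"tx": 0,"ty": 0,"tz": 0.06,"twist": 0}
    - {"tx": 0,"ty": 0,"tz": 0.09,"twist": 0}
    - {"tx": 0,"ty": 0,"tz": 0.12,"twist": 0}
    - {"tx": 0,"ty": 0,"tz": 0.14,"twist": 0}
    - {"tx": 0,"ty": 0,"tz": 0.155,"twist": 0}
    - {"tx": 0,"ty": 0,"tz": 0.168,"twist": 0}
    - {"tx": 0,"ty": 0,"tz": 0.168,"twist": 0}

```text
t: 23.13
eef_pos: [0.6199, 0.0156, 0.0472]
ee_rot: [3.14, 0.0, -1.293]
force: [-0.8, -0.4, -2.8]
width: 0.0585
gripper_force: 15.0
```

Emit:
arm_command:
  commands:
    - {"tx": 0,"ty": 0,"tz": 0,"twist": 0}
    - {"tx": 0,"ty": 0,"tz": 0,"twist": 0}
    - {"tx": 0,"ty": 0,"tz": 0,"twist": 0}
    - {"tx": 0,"ty": 0,"tz": 0,"twist": 0}
    - {"tx": 0,"ty": 0,"tz": 0,"twist": 0}
    - {"tx": 0,"ty": 0,"tz": 0,"twist": 0}
    - {"tx": 0,"ty": 0,"tz": 0,"twist": 0}
    - {"tx": 0,"ty": 0,"tz": 0,"twist": 0}
  claw: 0.95

```text
t: 23.8
eef_pos: [0.6203, 0.0157, 0.0482]
ee_rot: [-3.141, -0.0, -1.292]
force: [0.8, -0.3, 0.2]
width: 0.0831
gripper_force: 0.0
```

Emit:
arm_command:
  commands:
    - {"tx": 0,"ty": 0,"tz": -0.04,"twist": 0}
    - {"tx": 0,"ty": 0,"tz": -0.12,"twist": 0}
    - {"tx": 0,"ty": 0,"tz": -0.24,"twist": 0}
    - {"tx": 0,"ty": 0,"tz": -0.36,"twist": 0}
    - {"tx": 0,"ty": 0,"tz": -0.48,"twist": 0}
    - {"tx": 0,"ty": 0,"tz": -0.6,"twist": 0}
    - {"tx": 0,"ty": 0,"tz": -0.68,"twist": 0}
    - {"tx": 0,"ty": 0,"tz": -0.68,"twist": 0}

```text
t: 24.47
eef_pos: [0.6227, 0.0158, 0.2246]
ee_rot: [-3.133, -0.001, -1.292]
force: [0.6, 1.8, 0.0]
width: 0.0832
gripper_force: 0.0
```

Run:
```python
from plan import *
S=get_state();print(S["eef_pos"],S["ee_rot"])
k=kn(-0.01,.2); P=S["eef_pos"];y=-.435
plan([(*k[:2],.2,y)],[(*k[:2],.112,y)])
```

```text
[0.6227 0.0158 0.2246] [-3.1327 -0.0012 -1.2918]
[-0.377, 0.348, 0.098, -0.273]
--
[0.0, 0.0, 0.352, -0.0]
--
```

Emit:
arm_command:
  commands:
    - {"tx": -0.377,"ty": 0.348,"tz": 0.098,"twist": -0.273}
    - {"tx": -0.377,"ty": 0.348,"tz": 0.098,"twist": -0.273}
    - {"tx": -0.377,"ty": 0.348,"tz": 0.098,"twist": -0.273}
    - {"tx": -0.377,"ty": 0.348,"tz": 0.098,"twist": -0.273}
    - {"tx": -0.377,"ty": 0.348,"tz": 0.098,"twist": -0.273}
    - {"tx": -0.377,"ty": 0.348,"tz": 0.098,"twist": -0.273}
    - {"tx": -0.377,"ty": 0.348,"tz": 0.098,"twist": -0.273}
    - {"tx": -0.377,"ty": 0.348,"tz": 0.098,"twist": -0.273}

```text
t: 25.13
eef_pos: [0.5105, 0.0826, 0.194]
ee_rot: [-3.141, -0.0, -0.429]
force: [0.4, 0.1, 0.3]
width: 0.0832
gripper_force: 0.0
```

Run:
```python
from plan import *
s=grab_frame("scene")
cv2.imwrite("pics/c5.png",cv2.resize(s[145:285,280:390],(471,600),interpolation=cv2.INTER_CUBIC)[:,:,::-1])
S=get_state();print(S["eef_pos"],S["ee_rot"])
k=600/140
for n,P in(("roll top",W(p,0,-.065,.082)),("roll base",W(p,0,-.065,.012)),("knob",kn(0,.143)),("tip",None)):
    if P is not None: print(n,(proj("scene",P)-[280,145])*k)
```

```text
[0.5106 0.0824 0.1939] [-3.1413 -0.0002 -0.4365]
roll top [227.5655 367.448 ]
roll base [214.998 439.676]
knob [127.55   148.5606]
```

View pics/c5.png

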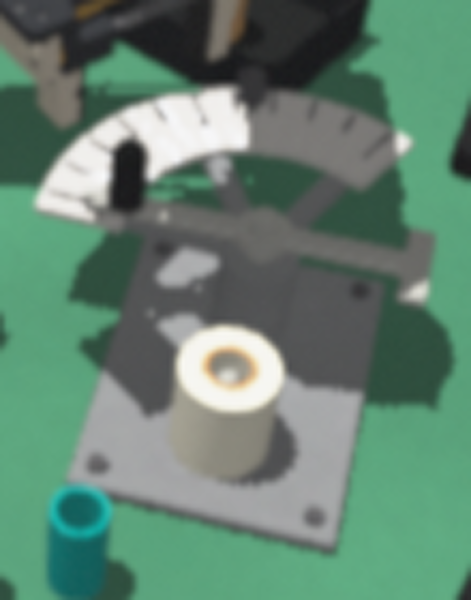

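The roll sits fully down on the spindle: its top is at (229,368) and the prediction was (228,367). Now I'll grip the knob.

Emit:
arm_command:
  commands:
    - {"tx": 0,"ty": 0,"tz": 0.08,"twist": 0}
    - {"tx": 0,"ty": 0,"tz": 0.16,"twist": 0}
    - {"tx": 0,"ty": 0,"tz": 0.24,"twist": 0}
    - {"tx": 0,"ty": 0,"tz": 0.3,"twist": 0}
    - {"tx": 0,"ty": 0,"tz": 0.328,"twist": 0}
    - {"tx": 0,"ty": 0,"tz": 0.328,"twist": 0}
    - {"tx": 0,"ty": 0,"tz": 0.328,"twist": 0}
    - {"tx": 0,"ty": 0,"tz": 0.328,"twist": 0}

```text
t: 25.85
eef_pos: [0.5115, 0.0826, 0.1126]
ee_rot: [-3.141, -0.001, -0.436]
force: [0.2, -0.2, -0.2]
width: 0.0834
gripper_force: 0.0
```

Emit:
arm_command:
  commands:
    - {"tx": 0,"ty": 0,"tz": 0,"twist": 0}
    - {"tx": 0,"ty": 0,"tz": 0,"twist": 0}
    - {"tx": 0,"ty": 0,"tz": 0,"twist": 0}
    - {"tx": 0,"ty": 0,"tz": 0,"twist": 0}
    - {"tx": 0,"ty": 0,"tz": 0,"twist": 0}
    - {"tx": 0,"ty": 0,"tz": 0,"twist": 0}
    - {"tx": 0,"ty": 0,"tz": 0,"twist": 0}
    - {"tx": 0,"ty": 0,"tz": 0,"twist": 0}
  claw: 0
  grip_force: 10

```text
t: 26.52
eef_pos: [0.5107, 0.0824, 0.1115]
ee_rot: [3.141, 0.0, -0.435]
force: [0.2, 0.5, 0.2]
width: 0.0356
gripper_force: 0.0
```

Emit:
arm_command:
  commands:
    - {"tx": 0,"ty": 0,"tz": 0,"twist": 0}
    - {"tx": 0,"ty": 0,"tz": 0,"twist": 0}
    - {"tx": 0,"ty": 0,"tz": 0,"twist": 0}
    - {"tx": 0,"ty": 0,"tz": 0,"twist": 0}
    - {"tx": 0,"ty": 0,"tz": 0,"twist": 0}
    - {"tx": 0,"ty": 0,"tz": 0,"twist": 0}
    - {"tx": 0,"ty": 0,"tz": 0,"twist": 0}
    - {"tx": 0,"ty": 0,"tz": 0,"twist": 0}

```text
t: 27.18
eef_pos: [0.5117, 0.0842, 0.1116]
ee_rot: [-3.138, -0.001, -0.434]
force: [0.9, 8.2, -3.5]
width: 0.0235
gripper_force: 10.0
```

Run:
```python
from plan import *
S=get_state();print(S["eef_pos"],S["ee_rot"],S["width"],S["force"])
z=S["eef_pos"][2];t=1.32
a=np.linspace(0,t,25)[1:]
plan(*[[kn(v,z) for v in a[i:i+8]] for i in(0,8,16)])
```

```text
[0.5117 0.0842 0.1116] [-3.1384 -0.0008 -0.4344] 0.02347793582354143 [ 0.9074  8.1565 -3.457 ]
[-0.006, -0.013, -0.0, -0.0]
[-0.017, -0.028, -0.0, -0.0]
[-0.027, -0.044, -0.0, -0.0]
[-0.037, -0.06, -0.0, -0.0]
[-0.045, -0.077, -0.0, -0.0]
[-0.052, -0.094, -0.0, -0.0]
[-0.059, -0.111, -0.0, -0.0]
[-0.065, -0.129, -0.0, -0.0]
--
[-0.005, -0.018, -0.0, -0.0]
[-0.008, -0.036, -0.0, -0.0]
[-0.011, -0.055, -0.0, -0.0]
[-0.012, -0.074, -0.0, -0.0]
[-0.013, -0.092, -0.0, -0.0]
[-0.012, -0.111, -0.0, -0.0]
[-0.011, -0.13, -0.0, -0.0]
[-0.008, -0.148, -0.0, -0.0]
--
[0.004, -0.018, -0.0, -0.0]
[0.008, -0.036, -0.0, -0.0]
[0.014, -0.054, -0.0, -0.0]
[0.02, -0.072, -0.0, -0.0]
[0.028, -0.089, -0.0, -0.0]
[0.036, -0.106, -0.0, -0.0]
[0.046, -0.122, -0.0, -0.0]
[0.056, -0.137, -0.0, -0.0]
--
```

Emit:
arm_command:
  commands:
    - {"tx": -0.006,"ty": -0.013,"tz": 0,"twist": 0}
    - {"tx": -0.017,"ty": -0.028,"tz": 0,"twist": 0}
    - {"tx": -0.027,"ty": -0.044,"tz": 0,"twist": 0}
    - {"tx": -0.037,"ty": -0.06,"tz": 0,"twist": 0}
    - {"tx": -0.045,"ty": -0.077,"tz": 0,"twist": 0}
    - {"tx": -0.052,"ty": -0.094,"tz": 0,"twist": 0}
    - {"tx": -0.059,"ty": -0.111,"tz": 0,"twist": 0}
    - {"tx": -0.065,"ty": -0.129,"tz": 0,"twist": 0}

```text
t: 27.85
eef_pos: [0.5069, 0.1175, 0.1109]
ee_rot: [3.138, 0.003, -0.436]
force: [-6.1, -3.8, 3.4]
width: 0.0234
gripper_force: 10.0
```

Emit:
arm_command:
  commands:
    - {"tx": -0.005,"ty": -0.018,"tz": 0,"twist": 0}
    - {"tx": -0.008,"ty": -0.036,"tz": 0,"twist": 0}
    - {"tx": -0.011,"ty": -0.055,"tz": 0,"twist": 0}
    - {"tx": -0.012,"ty": -0.074,"tz": 0,"twist": 0}
    - {"tx": -0.013,"ty": -0.092,"tz": 0,"twist": 0}
    - {"tx": -0.012,"ty": -0.111,"tz": 0,"twist": 0}
    - {"tx": -0.011,"ty": -0.13,"tz": 0,"twist": 0}
    - {"tx": -0.008,"ty": -0.148,"tz": 0,"twist": 0}

```text
t: 28.52
eef_pos: [0.5215, 0.1525, 0.1106]
ee_rot: [3.139, 0.003, -0.436]
force: [-4.0, -2.3, -2.5]
width: 0.0235
gripper_force: 10.0
```

Emit:
arm_command:
  commands:
    - {"tx": 0.004,"ty": -0.018,"tz": 0,"twist": 0}
    - {"tx": 0.008,"ty": -0.036,"tz": 0,"twist": 0}
    - {"tx": 0.014,"ty": -0.054,"tz": 0,"twist": 0}
    - {"tx": 0.02,"ty": -0.072,"tz": 0,"twist": 0}
    - {"tx": 0.028,"ty": -0.089,"tz": 0,"twist": 0}
    - {"tx": 0.036,"ty": -0.106,"tz": 0,"twist": 0}
    - {"tx": 0.046,"ty": -0.122,"tz": 0,"twist": 0}
    - {"tx": 0.056,"ty": -0.137,"tz": 0,"twist": 0}

```text
t: 29.18
eef_pos: [0.551, 0.1784, 0.1115]
ee_rot: [-3.142, -0.0, -0.435]
force: [-3.2, -2.3, -4.0]
width: 0.0234
gripper_force: 10.0
```

Emit:
arm_command:
  commands:
    - {"tx": 0,"ty": 0,"tz": 0,"twist": 0}
    - {"tx": 0,"ty": 0,"tz": 0,"twist": 0}
    - {"tx": 0,"ty": 0,"tz": 0,"twist": 0}
    - {"tx": 0,"ty": 0,"tz": 0,"twist": 0}
    - {"tx": 0,"ty": 0,"tz": 0,"twist": 0}
    - {"tx": 0,"ty": 0,"tz": -0.1,"twist": 0}
    - {"tx": 0,"ty": 0,"tz": -0.24,"twist": 0}
    - {"tx": 0,"ty": 0,"tz": -0.36,"twist": 0}
  claw: 0.8

```text
t: 29.85
eef_pos: [0.5505, 0.1779, 0.2031]
ee_rot: [3.141, -0.0, -0.435]
force: [1.7, -0.3, 0.7]
width: 0.0682
gripper_force: 0.0
```

Emit:
arm_command:
  commands:
    - {"tx": -0.15,"ty": 0,"tz": -0.1,"twist": 0}
    - {"tx": -0.3,"ty": 0,"tz": -0.1,"twist": 0}
    - {"tx": -0.45,"ty": 0,"tz": -0.1,"twist": 0}
    - {"tx": -0.6,"ty": 0,"tz": -0.1,"twist": 0}
    - {"tx": -0.7,"ty": 0,"tz": -0.1,"twist": 0}
    - {"tx": -0.8,"ty": 0,"tz": -0.1,"twist": 0}
    - {"tx": -0.8,"ty": 0,"tz": -0.1,"twist": 0}
    - {"tx": -0.8,"ty": 0,"tz": -0.1,"twist": 0}

```text
t: 30.52
eef_pos: [0.3684, 0.2631, 0.2274]
ee_rot: [-3.139, -0.0, -0.432]
force: [0.5, -0.2, -0.6]
width: 0.07
gripper_force: 0.0
```

Run:
```python
from plan import *
s=grab_frame("scene");t=grab_frame("top")
a=cv2.resize(t[155:240,165:298],(532,340),interpolation=cv2.INTER_CUBIC)
b=cv2.resize(s[140:260,285:385],(500,600),interpolation=cv2.INTER_CUBIC)
o=np.zeros((600,800,3),np.uint8);o[:340,:300]=a[:,:300,::-1];o[:,300:]=b[:,:,::-1];cv2.imwrite("pics/c6.png",o)
print(get_state()["eef_pos"])
```

```text
[0.3694 0.2625 0.2269]
```

View pics/c6.png

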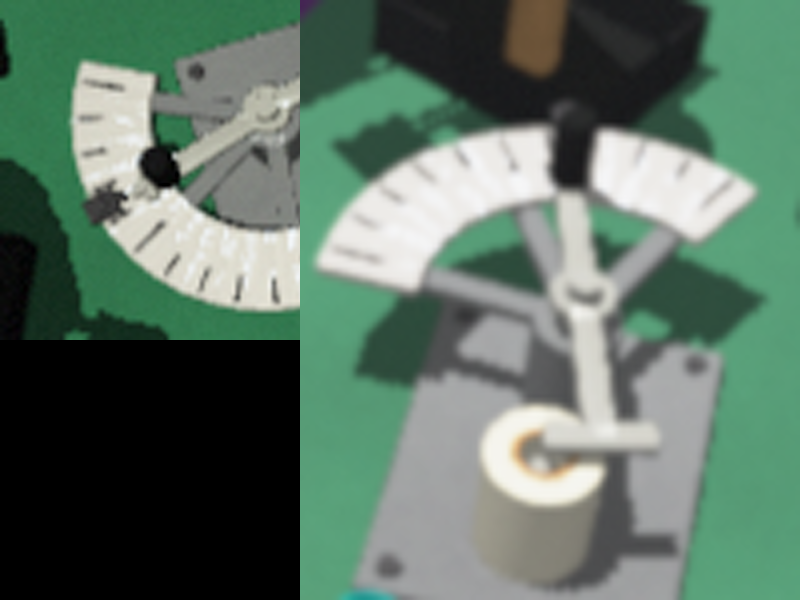

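The lever nose sits next to the pointer in both views, and the roll is in place under the tail. I'll measure the remaining offset in both pictures.

Run:
```python
from plan import *
hg=W(p,0,.03,.094)
def ang(c,uv,z):
    d=at(c,uv,z)[:2]-hg[:2];return round((np.pi-np.arctan2(d[1],d[0])+p[2])%(2*np.pi),3),round(np.linalg.norm(d)*1e3,1)
T=lambda u,v:(165+u/4,155+v/4);S=lambda u,v:(285+(u-300)/5,140+v/5)
print("lever: knob top",ang("top",T(160,164),.143),"bar",ang("top",T(185,158),.098),"nose",ang("top",T(146,188),.098))
print("scene: bar",ang("scene",S(576,205),.098),"knob",ang("scene",S(574,120),.143),"tail",ang("scene",S(596,405),.098),ang("scene",S(603,437),.098))
print("ptr",ang("top",T(107,204),.102),ang("top",T(124,196),.102),ang("scene",S(571,108),.102),ang("scene",(339,164.8),.102))
def im(c,a): h=W(p,0,.03,.098);b=np.pi-a+p[2];return [proj(c,h+r*np.array([np.cos(b),np.sin(b),0])) for r in(-.09,.06,.13)]
for a in(1.25,1.3,1.35):
    print(a,[((q-[165,155])*4).round(0) for q in im("top",a)],[((q-[285,140])*5+[300,0]).round(0) for q in im("scene",a)])
```

```text
lever: knob top (np.float64(1.225), np.float64(83.7)) bar (np.float64(1.295), np.float64(67.4)) nose (np.float64(1.264), np.float64(101.5))
scene: bar (np.float64(1.359), np.float64(65.6)) knob (np.float64(1.287), np.float64(82.9)) tail (np.float64(4.424), np.float64(73.5)) (np.float64(4.412), np.float64(93.5))
ptr (np.float64(1.304), np.float64(130.1)) (np.float64(1.291), np.float64(117.2)) (np.float64(1.351), np.float64(138.8)) (np.float64(1.343), np.float64(125.4))
1.25 [array([371.,  33.]), array([196., 155.]), array([114., 213.])] [array([606., 431.]), array([564., 212.]), array([547., 124.])]
1.3 [array([375.,  38.]), array([194., 152.]), array([109., 206.])] [array([597., 431.]), array([570., 212.]), array([559., 124.])]
1.35 [array([378.,  44.]), array([192., 148.]), array([104., 198.])] [array([587., 431.]), array([575., 212.]), array([570., 124.])]
```

The lever lags by about 0.05 rad (roughly 5 mm). I'll re-grip the knob with the fingers closing along the arc and nudge it onto the pointer.

Run:
```python
from plan import *
y=-1.04
plan([(*kn(1.29,.22)[:2],.21,y)],[kn(1.29,.112)],[kn(1.327,.112)])
```

```text
[0.794, 0.001, 0.068, 0.193]
--
[0.0, 0.0, 0.392, -0.0]
--
[-0.0, -0.013, -0.0, -0.0]
--
```

Emit:
arm_command:
  commands:
    - {"tx": 0.794,"ty": 0.001,"tz": 0.068,"twist": 0.193}
    - {"tx": 0.794,"ty": 0.001,"tz": 0.068,"twist": 0.193}
    - {"tx": 0.794,"ty": 0.001,"tz": 0.068,"twist": 0.193}
    - {"tx": 0.794,"ty": 0.001,"tz": 0.068,"twist": 0.193}
    - {"tx": 0.794,"ty": 0.001,"tz": 0.068,"twist": 0.193}
    - {"tx": 0.794,"ty": 0.001,"tz": 0.068,"twist": 0.193}
    - {"tx": 0.794,"ty": 0.001,"tz": 0.068,"twist": 0.193}
    - {"tx": 0.794,"ty": 0.001,"tz": 0.068,"twist": 0.193}

```text
t: 31.28
eef_pos: [0.5493, 0.1774, 0.2088]
ee_rot: [3.14, -0.0, -1.042]
force: [-0.2, 0.7, -0.1]
width: 0.07
gripper_force: 0.0
```

Emit:
arm_command:
  commands:
    - {"tx": 0,"ty": 0,"tz": 0.08,"twist": 0}
    - {"tx": 0,"ty": 0,"tz": 0.16,"twist": 0}
    - {"tx": 0,"ty": 0,"tz": 0.24,"twist": 0}
    - {"tx": 0,"ty": 0,"tz": 0.32,"twist": 0}
    - {"tx": 0,"ty": 0,"tz": 0.37,"twist": 0}
    - {"tx": 0,"ty": 0,"tz": 0.392,"twist": 0}
    - {"tx": 0,"ty": 0,"tz": 0.392,"twist": 0}
    - {"tx": 0,"ty": 0,"tz": 0.392,"twist": 0}

```text
t: 31.95
eef_pos: [0.549, 0.179, 0.1124]
ee_rot: [-3.141, -0.0, -1.04]
force: [0.3, 0.7, 0.1]
width: 0.0704
gripper_force: 0.0
```

Emit:
arm_command:
  commands:
    - {"tx": 0,"ty": 0,"tz": 0,"twist": 0}
    - {"tx": 0,"ty": 0,"tz": 0,"twist": 0}
    - {"tx": 0,"ty": 0,"tz": 0,"twist": 0}
    - {"tx": 0,"ty": 0,"tz": 0,"twist": 0}
    - {"tx": 0,"ty": 0,"tz": 0,"twist": 0}
    - {"tx": 0,"ty": 0,"tz": 0,"twist": 0}
    - {"tx": 0,"ty": 0,"tz": 0,"twist": 0}
    - {"tx": 0,"ty": 0,"tz": 0,"twist": 0}
  claw: 0

```text
t: 32.62
eef_pos: [0.5491, 0.1785, 0.1116]
ee_rot: [-3.141, 0.0, -1.041]
force: [-0.3, -0.7, 0.1]
width: 0.0236
gripper_force: 10.0
```

Run:
```python
from plan import *
S=get_state();print(S["eef_pos"],S["ee_rot"],S["width"],S["force"])
plan([kn(1.327,.112)])
```

```text
[0.5491 0.1785 0.1116] [-3.1415  0.     -1.0412] 0.023587273789996584 [-0.3279 -0.6788  0.0907]
[-0.0, -0.014, -0.002, -0.0]
--
```

Emit:
arm_command:
  commands:
    - {"tx": 0,"ty": -0.004,"tz": 0,"twist": 0}
    - {"tx": 0,"ty": -0.008,"tz": 0,"twist": 0}
    - {"tx": 0,"ty": -0.012,"tz": 0,"twist": 0}
    - {"tx": 0,"ty": -0.014,"tz": 0,"twist": 0}
    - {"tx": 0,"ty": -0.014,"tz": 0,"twist": 0}
    - {"tx": 0,"ty": -0.014,"tz": 0,"twist": 0}
    - {"tx": 0,"ty": -0.014,"tz": 0,"twist": 0}
    - {"tx": 0,"ty": -0.014,"tz": 0,"twist": 0}

```text
t: 33.28
eef_pos: [0.5519, 0.1803, 0.1115]
ee_rot: [3.141, 0.0, -1.041]
force: [-5.3, 1.0, 2.6]
width: 0.0236
gripper_force: 10.0
```

Emit:
arm_command:
  commands:
    - {"tx": 0,"ty": 0,"tz": 0,"twist": 0}
    - {"tx": 0,"ty": 0,"tz": 0,"twist": 0}
    - {"tx": 0,"ty": 0,"tz": 0,"twist": 0}
    - {"tx": 0,"ty": 0,"tz": 0,"twist": 0}
    - {"tx": 0,"ty": 0,"tz": 0,"twist": 0}
    - {"tx": 0,"ty": 0,"tz": -0.1,"twist": 0}
    - {"tx": 0,"ty": 0,"tz": -0.24,"twist": 0}
    - {"tx": 0,"ty": 0,"tz": -0.36,"twist": 0}
  claw: 0.8

```text
t: 33.95
eef_pos: [0.552, 0.1799, 0.2027]
ee_rot: [3.141, -0.001, -1.041]
force: [2.0, 1.0, 0.3]
width: 0.0681
gripper_force: 0.0
```

Emit:
arm_command:
  commands:
    - {"tx": -0.12,"ty": 0.09,"tz": -0.1,"twist": 0}
    - {"tx": -0.24,"ty": 0.18,"tz": -0.1,"twist": 0}
    - {"tx": -0.36,"ty": 0.28,"tz": -0.1,"twist": 0}
    - {"tx": -0.48,"ty": 0.37,"tz": -0.1,"twist": 0}
    - {"tx": -0.58,"ty": 0.45,"tz": -0.1,"twist": 0}
    - {"tx": -0.65,"ty": 0.5,"tz": -0.1,"twist": 0}
    - {"tx": -0.65,"ty": 0.5,"tz": -0.1,"twist": 0}
    - {"tx": -0.65,"ty": 0.5,"tz": -0.1,"twist": 0}

```text
t: 34.62
eef_pos: [0.3615, 0.258, 0.2272]
ee_rot: [-3.14, 0.001, -1.038]
force: [-0.4, -0.7, -0.2]
width: 0.07
gripper_force: 0.0
```

Run:
```python
from plan import *
s=grab_frame("scene");t=grab_frame("top")
a=cv2.resize(t[160:220,180:250],(420,360),interpolation=cv2.INTER_CUBIC)
b=cv2.resize(s[145:245,310:385],(380,507),interpolation=cv2.INTER_CUBIC)
d=cv2.resize(t[150:280,105:300],(360,240),interpolation=cv2.INTER_AREA)
o=np.zeros((600,800,3),np.uint8);o[:360,:420]=a[:,:,::-1];o[:507,420:]=b[:,:,::-1];o[360:,:360]=d[:,:,::-1];cv2.imwrite("pics/c7.png",o)
print(get_state()["eef_pos"])
```

```text
[0.3624 0.2575 0.2268]
```

View pics/c7.png

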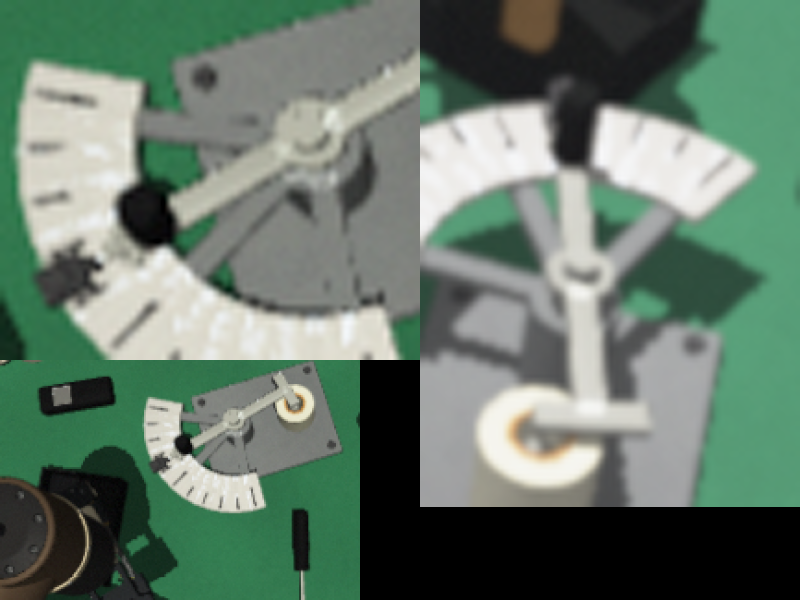

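In the top crop the bar line runs from the tail at (415,72) through (185,210) and extends to (70,279). The pointer is at (70,277), so they line up within about 1 mm. The roll is seated, the core is in the tray and the arm is clear.

```bash
python3 -c "
from station import *
print(job_done())"
```

```text
the job is handed in; nothing more can be done
None
```

I handed the job in at about 35 s of the 72 s allowed; no verdict came back. By the last pictures, the brown core is in the black tray, the tall roll is fully down on the spindle and released, and the lever nose lines up with the pointer to about 1 mm.

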